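Switch the channel selector with the circuit isolated

TASK

Switch the bench selector over to the blue channel: first throw the red isolator lever fully to the rear so that nothing is switched live, then turn the black knob the shorter way round until its white pointer points squarely at the blue cap, and last throw the lever fully back to the front to reconnect. Never turn the knob unless the lever is at the rear, do not take the pointer round the long way, and leave the tools and things around the unit undisturbed.

Things in the scene. Friction and masses are not known exactly. Their poses are not given: they have to be found in the camera images.
- unit: Channel selector unit, fixed to the bench: a flat grey housing 180 mm (its x) by 270 mm (its y) by 50 mm high. Origin: centre of its underside; its front faces its own -x, roughly towards the robot (turned up to 0.25 rad). The black dial knob sits on top, its axis 45 mm towards +y from the origin; the red-handled isolator lever stands on top, 90 mm towards -y.
- selector (a joint): Selector knob's angle in rad about the vertical; 0 = the pointer faces the unit's front, grows anticlockwise seen from above. It has no stops: it turns endlessly either way (the value keeps counting past 2 pi or below 0, the same direction every 2 pi). No detents: it stays wherever it is left; friction about 0.12 N m. It starts within 0.35 rad of 0.
- selector_grip (a point): Point on the knob's axis in the middle of the height of its grip bar that can be taken, 84 mm above the bench. The knob is a black disc 88 mm across (58 mm above the bench at its upper face) with a straight upright bar across it, 78 mm long, 16 mm wide, its top 96 mm above the bench; pinch the bar across its 16 mm width from above. The point's own -x axis points along the bar to the pointer end, its z axis up.
- pointer_tip (a point): Where the knob points: 70 mm from its axis in the pointer's direction, just beyond the knob, on the circle of the coloured caps, 54 mm above the bench. The pointer end of the bar carries a white stripe on top (from the middle to that end) and down its end face, and a white nose on the disc; the other end is plain black.
- pointer_tail (a point): The opposite of pointer_tip: 70 mm from the knob's axis in the direction of the bar's plain black end. If it comes over the blue cap, the pointer is facing directly away from the blue cap.
- cap_blue: The blue channel cap, a fixed round dome 20 mm across and 8 mm high on the housing, 70 mm from the knob's axis; origin: centre of its underside, 50 mm above the bench. Six such caps (blue, yellow, green, white, red, black) stand 60, 100 and 140 degrees to either side of the unit's front direction, seen from the knob's axis, 40 degrees or more apart; which colour is where changes.
- isolator (a joint): Isolator lever's angle in rad: 0 = leaning 0.6 rad to the unit's front (circuit closed, connected; it starts here, within 0.06), 1.2 = leaning 0.6 rad to the unit's rear (circuit open, disconnected); stops at 0 and 1.2. Stiff with friction (about 1.5 N at the handle) and stays where it is left.
- isolator_grip (a point): Centre of the lever's red cross handle, a round bar 18 mm thick and 60 mm long lying along the unit's y, 75 mm from the lever's pivot. It stands 126 mm above the bench at either stop (42 mm to the front or rear of the pivot) and 139 mm half-way. It may be pushed or pulled.
- isolator_pivot (a point): The lever's pivot, 64 mm above the bench, between two dark steel cheeks; the pivot's axis lies along the unit's y. The lever swings in the unit's x-z plane. Beware on the way: a computer tower 330 mm tall stands to the left, about x 0.34 to 0.69, y 0.33 to 0.43 m.
- driver_yellow: Loose screwdriver with a yellow handle, 192 mm long, 21 mm thick, lying in front of the unit. A bystander. Origin: centre of its underside.
- flush_cutter: Loose cutters with red handles, 126 x 52 x 10 mm, lying to the right of the unit (its -y side). A bystander. Origin: centre of its underside.
- tape_amber: Loose roll of amber tape, 68 mm across, 12 mm high, lying behind the unit. A bystander. Origin: centre of its underside.
- vial_red: Loose glass vial with a red cap, 27 mm across, 56 mm tall, standing behind the unit. A bystander. Origin: centre of its underside.

How it is judged:
By the outcome, as a careful person would: the job done as asked, in the order asked, and still so for the second after the job is handed in, with the robot touching nothing.
It also fails if it takes over 72 s, if anything falls off the work surface, if the arm or the gripper's body presses on something with over 40 N, if the wrist force passes 120 N, or if a joint passes its speed limit or range.

ROBOT

A 6-joint arm with a two-finger parallel gripper is mounted at the origin on a cart in front of the work surface, level with it; the furniture and walls round the work are solid. World frame = base frame: x ahead of the robot, y to its left, z up, the work surface at z = 0. Lengths are in mm, angles in rad, forces in N, time in s.
With the tool pointing down it reaches from about 300 to 875 mm from the base axis. Payload 4.2 kg.
Tool frame: the origin (TCP) lies at the very end of the fingers, on their centre line; the grasp point (between the pads) lies 19 mm behind it (manip.grip_point_offset is the distance from the TCP to the grasp point, in mm); z points along the fingers, y is the line along which they close (so a half turn about z gives the same grasp; the last joint's range is limited). The gripper opens to 85 mm and grips with 20 to 120 N. Pads are 22 mm wide; open, the fingers measure 114 mm over their backs; the gripper's body (76 mm by 85 mm) begins 54 mm behind the grasp point. The pads swing forward as they close: fully open they stand 13 mm farther back than shut.
Start: joints at [1.201, 0.32, 1.565, -0, 1.257, -0.02], TCP at [197.062, 540.195, 204.338] pointing down, gripper open.
Joint ranges: [-3.11, 3.11], [-0.84, 2.01], [0.21, 2.61], [-1.34, 4.49], [0.05, 2.63], [-2.56, 2.56]. Speed limits (rad/s): [2.57, 2.57, 3.14, 3.14, 3.14, 3.14].

INTERFACE

Orientations are given as [roll, pitch, yaw] about the fixed x, y, z axes, in that order (R = Rz(yaw) Ry(pitch) Rx(roll)).
In Python, from plant import manip, eyes, hand_in gives the robot as it stands. The module is installed in compiled form; this text tells all that it offers.
- The arm moves only by the tool move_arm, never from a script. Its argument "moves" is a list of rows, each a list of 3 entries, a list of its own where there are three numbers: the shift along the tool's x, y, z in mm, then the turn about the tool's z in rad, then the opening in per cent of the stroke, from 0 (shut) to 100 (fully open). A call has 1 to 20 rows; each row shifts and turns the commanded pose from where the row before left it, along the tool's axes as they then stand; what a row does not reach is not made up. A row lasts 1/12 s, in which the tool goes at most 41.7 mm and 7.16 degrees, less where a joint would pass 70% of its speed; a pose out of reach is approached as far as the arm can. A call with a gripper value outside its range is refused whole. The fingers move at their own pace and stop on an object; "force" is the grip in N (left out, the last holds). Time passes only in rows, so rows that do not move let the fingers close. It gives the time, the measured TCP pose, the force, the opening and the grip force at its end, in the units of the state.
- manip.observe(): the state, without advancing time (a new reading comes with each control period).
- eyes.grab_frame(name): name is "scene" or "top" or "wrist"; returns a dict with "color" (400x640x3 uint8, red, green, blue), "K" (3x3 intrinsics, pixels), "k1" (the pictures are not rectified: a ray, as slopes to the right and down, at radius r is drawn at 1 + k1 r^2 times it, then the intrinsics apply), "extrinsics" (4x4, takes a point from camera to world coordinates). Camera axes: x right, y up, looking along -z (the intrinsics and any distortion apply to the point x, -y, -z); pixel columns grow to the right and rows downward; lengths in mm; the calibration is good to about 2 mm. A picture is of the moment at which its call begins. There is no depth.
- hand_in(): hands the job in; it is judged then, once.
The state is a dict: "time_s": time; "q": joint angles; "dq": joint speeds; "joint_efforts": joint torques, N m; "tool_pos": TCP position; "orientation": TCP orientation; "ft_force": force on the tool from outside, world axes, zero at the start; "wrist_torque": the same for the moment, N m; "gripper_width": finger opening in mm; "grip_force": force on a finger pad.
Only numpy, scipy, OpenCV 4.12 (cv2) and the standard library are available. Lean on these libraries where they do the work, as an engineer would, in place of code of your own. Each camera call takes 0.05 s, during which the arm holds its last target. There are 200 camera calls.

## Working session

There is one attempt and no reset: what is moved stays moved. The work goes in short steps, Python scripts to look and compute and a tool call to move; the robot and the scene stay as the last step left them, time stands still between calls to the robot, and variables do not carry over. Pictures are saved under pics/ and viewed, at most 10 in all, crops included, and the job is handed in when it is done.

Besides the shell and the picture viewer there is one more tool, called as name(argument=value, ...), one argument or row to a line, values as JSON. move_arm: Moves the arm, as the interface text tells. Its arguments: {"type":"object","properties":{"moves":{"type":"array","items":{"type":"array"}},"force":{"type":"number"}},"required":["moves"]}

```bash
mkdir -p pics
cat > h.py <<'E'
import numpy as np, cv2
from plant import manip, eyes, hand_in
def ray(f,u,v):
    K=f["K"];k1=f["k1"]
    d=np.array([(u-K[0][2])/K[0][0],(v-K[1][2])/K[1][1]]);s=d.copy()
    for _ in range(30): s=d/(1+k1*(s@s))
    E=np.array(f["extrinsics"]);return E[:3,3],E[:3,:3]@np.array([s[0],-s[1],-1])
def plane(f,u,v,z):
    o,d=ray(f,u,v);return o+d*(z-o[2])/d[2]
def proj(f,p):
    E=np.array(f["extrinsics"]);c=E[:3,:3].T@(np.array(p)-E[:3,3]);s=np.array([c[0],-c[1]])/-c[2]
    s=s*(1+f["k1"]*(s@s));K=f["K"];return K[0][0]*s[0]+K[0][2],K[1][1]*s[1]+K[1][2]
def save(f,n): cv2.imwrite("pics/"+n+".png",f["color"][:,:,::-1])
E
python3 - <<'E'
from h import *
for n in("top","scene"):
    f=eyes.grab_frame(n);save(f,n+"0");print(n,f["K"],f["k1"],f["extrinsics"])
s=manip.observe();print(s)
print(manip.grip_point_offset)
E
```

```text
top [[518.24761123   0.         328.30960352]
 [  0.         518.24761123 202.38038698]
 [  0.           0.           1.        ]] 0.04694524690402381 [[-7.10524178e-03  9.75644329e-01 -2.19243377e-01  2.99299855e+02]
 [-9.99966969e-01 -6.06700293e-03  5.40846480e-03 -3.63663563e+02]
 [ 3.94658780e-03  2.19274564e-01  9.75655211e-01  1.07759065e+03]
 [ 0.00000000e+00  0.00000000e+00  0.00000000e+00  1.00000000e+00]]
scene [[387.58777771   0.         319.86188686]
 [  0.         387.58777771 200.82500029]
 [  0.           0.           1.        ]] -0.09168078101661174 [[-8.76674850e-01  3.17832505e-01 -3.61142224e-01  2.22324536e+02]
 [-4.81083348e-01 -5.79404331e-01  6.57912938e-01  2.18886305e+02]
 [-1.41251262e-04  7.50515236e-01  6.60853130e-01  6.59767524e+02]
 [ 0.00000000e+00  0.00000000e+00  0.00000000e+00  1.00000000e+00]]
{'time_s': 0.1, 'q': array([ 1.20103145e+00,  3.20236794e-01,  1.56555566e+00,  1.65309282e-05,
        1.25739000e+00, -2.00003231e-02]), 'dq': array([-0.00168094, -0.0027434 , -0.00364316, -0.00203411,  0.00072697,
        0.00077839]), 'joint_efforts': array([ 1.72522738e-03, -4.16413200e+01, -2.34704787e+01,  1.50376977e-04,
        4.88453486e-03, -1.74634971e-05]), 'tool_pos': array([196.8653543 , 539.75418427, 203.56182653]), 'orientation': array([-3.14000349e+00, -4.75087609e-05,  2.79182295e+00]), 'ft_force': array([ 0.18624907,  0.18863199, -0.14062757]), 'wrist_torque': array([ 0.00853311, -0.0047641 ,  0.00280464]), 'grip_force': 0.0, 'gripper_width': 85.16490937669226}
18.700000000000003
```

View pics/top0.png

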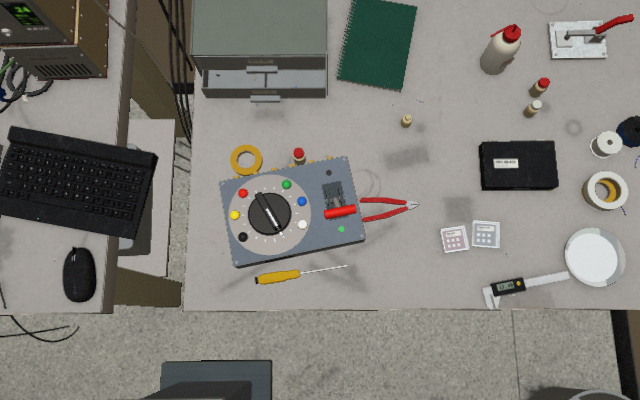

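View pics/scene0.png

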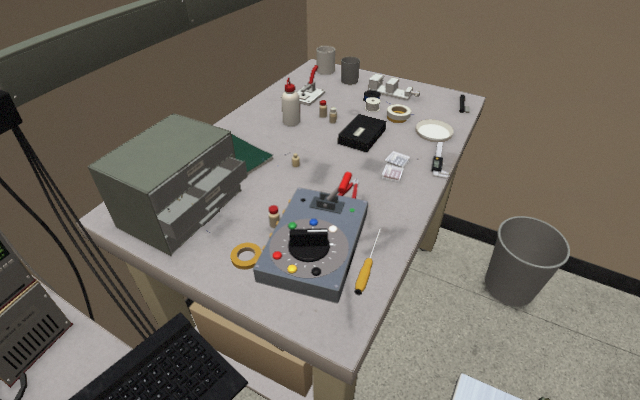

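The top view shows the unit with its knob near (269,213), the blue cap at (302,201), the red lever handle at (340,212), the driver at (290,275), the cutters at (385,208), the tape at (246,160) and the vial at (299,156). The scene view agrees. The white pointer seems to face down and to the right in the top view, so I'll measure it.

Run:
```python
from h import *
from scipy.optimize import least_squares
f=eyes.grab_frame("top");im=f["color"];hsv=cv2.cvtColor(im,cv2.COLOR_RGB2HSV)
crop=im[145:275,205:425];cv2.imwrite("pics/crop0.png",cv2.resize(crop,None,fx=3.6,fy=3.6,interpolation=cv2.INTER_CUBIC)[:,:,::-1])
def cen(lo,hi,c,w=9):
    m=cv2.inRange(hsv,np.array(lo),np.array(hi));z=np.zeros_like(m);u,v=c;z[v-w:v+w+1,u-w:u+w+1]=1
    M=cv2.moments(m*z,True);return M["m10"]/M["m00"],M["m01"]/M["m00"],M["m00"]
caps={"blue":((105,120,60),(125,255,255),(302,201)),"green":((50,100,50),(80,255,255),(286,184)),"yellow":((20,150,100),(35,255,255),(235,215)),"red":((0,150,100),(8,255,255),(243,193)),"white":((0,0,200),(180,45,255),(303,225))}
P={}
for k,(lo,hi,c) in caps.items():
    u,v,a=cen(lo,hi,c);P[k]=plane(f,u,v,54);print(k,round(u,1),round(v,1),a,P[k].round(1))
Q=np.array([p[:2] for p in P.values()])
r=least_squares(lambda x:np.hypot(*(Q-x[:2]).T)-70,[300,-240]);c=r.x;print("axis",c.round(1),"res",r.fun.round(1))
for k,p in P.items(): print(k,np.degrees(np.arctan2(p[1]-c[1],p[0]-c[0])).round(1))
m=cv2.inRange(hsv,np.array((0,140,110)),np.array((8,255,255)));m2=np.zeros_like(m);m2[195:228,318:358]=m[195:228,318:358]
ct=max(cv2.findContours(m2,0,1)[0],key=cv2.contourArea);print("handle",cv2.minAreaRect(ct))
h=cv2.minAreaRect(ct);print(plane(f,*h[0],130))
m=cv2.inRange(hsv,np.array((0,0,170)),np.array((180,60,255)));m2=np.zeros_like(m);m2[188:240,250:292]=m[188:240,250:292]
print("axis px at 96,58",proj(f,[*c,96]),proj(f,[*c,58]))
for ct in cv2.findContours(m2,0,1)[0]:
    if cv2.contourArea(ct)>4: b=cv2.minAreaRect(ct);print("white",b,plane(f,*b[0],96).round(1))
for uv in((220,181),(346,156),(365,238),(236,266)): print(plane(f,*uv,50).round(1))
```

```text
blue 301.5 200.9 60.0 [ 532.8 -315.1   54. ]
green 285.9 183.8 64.0 [ 568.6 -283.2   54. ]
yellow 234.2 214.8 65.0 [ 504.9 -180.2   54. ]
red 242.4 192.7 62.0 [ 550.5 -195.2   54. ]
white 301.9 223.7 60.0 [ 485.8 -316.    54. ]
axis [ 507.2 -249.9] res [ 0.1 -0.1 -0.3 -0.2 -0.5]
blue -68.6
green -28.5
yellow 91.8
red 51.6
white -107.9
handle ((339.6922912597656, 210.9615478515625), (8.825225830078125, 31.574697494506836), 78.69007110595703)
[ 495.68232843 -390.05358542  130.        ]
axis px at 96,58 (np.float64(266.6806059937844), np.float64(209.17228199587882)) (np.float64(268.8053510257868), np.float64(213.0858028087599))
white ((270.5, 229.0), (40.99999237060547, 19.999996185302734), -0.0) [ 468.3 -257.9   96. ]
white ((271.35296630859375, 217.08824157714844), (19.37934112548828, 1.886484146118164), 59.03623962402344) [ 491.5 -259.1   96. ]
white ((286.9424743652344, 195.86285400390625), (23.61209487915039, 9.877569198608398), 48.8140754699707) [ 533.4 -288.7   96. ]
white ((272.5, 189.5), (3.0, 5.0), 90.0) [ 546.3 -260.4   96. ]
white ((256.7635192871094, 191.69796752929688), (9.177064895629883, 21.092037200927734), 59.534454345703125) [ 542.1 -229.9   96. ]
[ 576.4 -148.2   50. ]
[ 628.5 -406.7   50. ]
[ 456.7 -442.3   50. ]
[ 402.8 -186.4   50. ]
```

View pics/crop0.png

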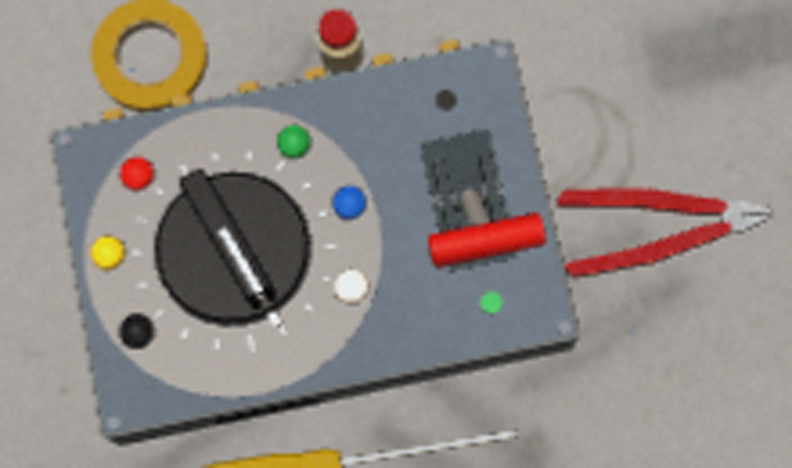

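I read the caps as five points on a 70 mm circle with residuals under 0.5 mm, and the housing corners agree.

| Quantity | Value |
|---|---|
| Unit yaw | about 11.6° |
| Knob axis | (507, -250) |
| Blue cap | azimuth 291.4°, which is +100° on the selector |
| Pointer | about 210°, which is +19° on the selector |
| Turn needed | about 81° anticlockwise |
| Lever pivot | (534, -382) |
| Lever handle | (493, -390) |

The first move goes round the tower on its near side.

move_arm(
  moves=[
    [[-12.4, -27.4, -2], 0, 60],
    [[-12.4, -27.4, -2], 0, 60],
    [[-12.4, -27.4, -2], 0, 60],
    [[-12.4, -27.4, -2], 0, 60],
    [[-12.4, -27.4, -2], 0, 60],
    [[-12.4, -27.4, -2], 0, 60],
    [[-12.4, -27.4, -2], 0, 60],
    [[-12.4, -27.4, -2], 0, 60],
    [[-22.2, -20.3, 0], 0, 60],
    [[-22.2, -20.3, 0], 0, 60],
    [[-22.2, -20.3, 0], 0, 60],
    [[-22.2, -20.3, 0], 0, 60],
    [[-22.2, -20.3, 0], 0, 60],
    [[-22.2, -20.3, 0], 0, 60],
    [[-22.2, -20.3, 0], 0, 60],
    [[-22.2, -20.3, 0], 0, 60],
    [[-22.2, -20.3, 0], 0, 60],
  ],
  force=60,
)

```text
time_s: 1.57
tool_pos: [340.4, 58.7, 220.3]
orientation: [3.141, 0.0, 2.792]
ft_force: [-0.2, 0.8, -0.3]
gripper_width: 51.3
grip_force: 0.0
```

move_arm(
  moves=[
    [[-18.6, -23.1, 0], 0, 60],
    [[-18.6, -23.1, 0], 0, 60],
    [[-18.6, -23.1, 0], 0, 60],
    [[-18.6, -23.1, 0], 0, 60],
    [[-18.6, -23.1, 0], 0, 60],
    [[-18.6, -23.1, 0], 0, 60],
    [[-18.6, -23.1, 0], 0, 60],
    [[-18.6, -23.1, 0], 0, 60],
    [[-18.6, -23.1, 0], 0, 60],
    [[-18.6, -23.1, 0], 0, 60],
    [[-18.6, -23.1, 0], 0, 60],
    [[-18.6, -23.1, 0], 0, 60],
    [[-18.6, -23.1, 0], 0, 60],
    [[-18.6, -23.1, 0], 0, 60],
    [[-18.6, -23.1, 0], 0, 60],
    [[-18.6, -23.1, 0], 0, 60],
  ],
)

```text
time_s: 2.9
tool_pos: [493.2, -390.3, 219.8]
orientation: [3.141, -0.001, 2.792]
ft_force: [0.8, -0.7, -0.2]
gripper_width: 51.3
grip_force: 0.0
```

move_arm(
  moves=[
    [[0, 0, 0], 0.102, 60],
    [[0, 0, 0], 0.102, 60],
    [[0, 0, 0], 0.102, 60],
    [[0, 0, 0], 0.102, 60],
    [[0, 0, 0], 0.102, 60],
    [[0, 0, 0], 0.102, 60],
    [[0, 0, 0], 0.102, 60],
    [[0, 0, 0], 0.102, 60],
    [[0, 0, 0], 0.102, 60],
    [[0, 0, 0], 0.102, 60],
    [[0, 0, 0], 0, 60],
    [[0, 0, 0], 0, 60],
  ],
)

```text
time_s: 3.9
tool_pos: [493.0, -389.0, 219.9]
orientation: [-3.141, -0.001, 1.774]
ft_force: [0.8, -0.6, -0.1]
gripper_width: 51.3
grip_force: 0.0
```

Run:
```python
from h import *
f=eyes.grab_frame("top");save(f,"top1");im=f["color"]
cv2.imwrite("pics/c1.png",np.vstack([cv2.resize(im[100:300,200:500],None,fx=1.5,fy=1.5),cv2.resize(eyes.grab_frame("wrist")["color"],(450,281))])[:,:,::-1])
```

```text
(no output)
```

View pics/c1.png

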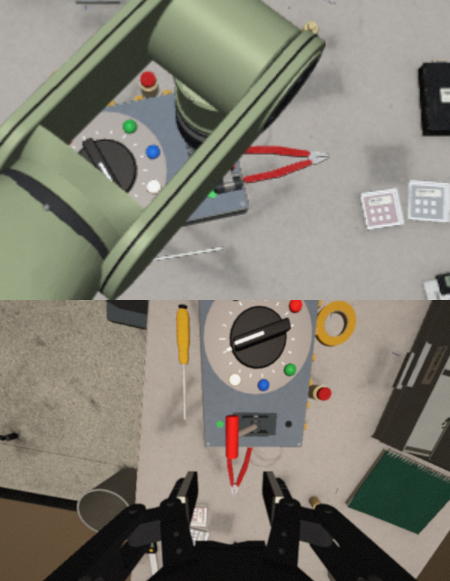

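The wrist view shows the handle upright at about (232,437) in the crop, beneath the fingers, with the fingers set to close along the unit's x. I'll straddle the handle.

move_arm(
  moves=[
    [[0, 0, 18], 0, 60],
    [[0, 0, 18], 0, 60],
    [[0, 0, 18], 0, 60],
    [[0, 0, 18], 0, 60],
    [[0, 0, 17], 0, 60],
    [[0, 0, 17], 0, 60],
    [[0, 0, 0], 0, 60],
  ],
)

```text
time_s: 4.58
tool_pos: [491.2, -387.5, 110.6]
orientation: [-3.137, -0.006, 1.773]
ft_force: [-0.0, 1.0, -1.2]
gripper_width: 51.4
grip_force: 0.0
```

move_arm(
  moves=[
    [[0, 8, 0], 0, 60],
    [[0, 8, 0], 0, 60],
    [[0, 8, 0], 0, 60],
    [[0, 8, 0], 0, 60],
    [[0, 8, 0], 0, 60],
    [[0, 0, 0], 0, 60],
  ],
)

```text
time_s: 5.08
tool_pos: [534.6, -380.7, 114.8]
orientation: [3.14, 0.001, 1.773]
ft_force: [-0.1, -1.3, -0.7]
gripper_width: 51.2
grip_force: 0.0
```

move_arm(
  moves=[
    [[0, 8, 0], 0, 60],
    [[0, 8, 0], 0, 60],
    [[0, 8, 0], 0, 60],
    [[0, 8, 0], 0, 60],
    [[0, 8, 0], 0, 60],
    [[0, 8, 0], 0, 60],
    [[0, 4, 0], 0, 60],
    [[0, 0, 0], 0, 60],
  ],
)

```text
time_s: 5.75
tool_pos: [584.3, -370.3, 114.1]
orientation: [3.141, -0.0, 1.773]
ft_force: [-1.0, 0.4, -0.2]
gripper_width: 51.4
grip_force: 0.0
```

move_arm(
  moves=[
    [[0, 3, 0], 0, 60],
    [[0, 3, 0], 0, 60],
    [[0, 0, 0], 0, 60],
    [[0, 0, 0], 0, 60],
  ],
)

```text
time_s: 6.08
tool_pos: [589.1, -369.5, 114.3]
orientation: [-3.142, -0.0, 1.772]
ft_force: [0.3, 0.8, -0.0]
gripper_width: 51.3
grip_force: 0.0
```

move_arm(
  moves=[
    [[0, 2, 0], 0, 60],
    [[0, 2, 0], 0, 60],
    [[0, 0, 0], 0, 60],
    [[0, 0, 0], 0, 60],
  ],
)

```text
time_s: 6.42
tool_pos: [593.1, -368.7, 114.3]
orientation: [-3.142, -0.0, 1.772]
ft_force: [-0.6, 0.1, -0.1]
gripper_width: 50.8
grip_force: 0.0
```

Run:
```python
from h import *
f=eyes.grab_frame("scene");im=f["color"][140:310,220:400]
w=eyes.grab_frame("wrist")["color"]
cv2.imwrite("pics/c2.png",np.vstack([cv2.resize(im,None,fx=2.2,fy=2.2)[:, :396],cv2.resize(w[100:],(396,186))])[:,:,::-1])
print(manip.observe()["ft_force"])
```

```text
[ 0.29636302 -0.55894943  0.89430662]
```

View pics/c2.png

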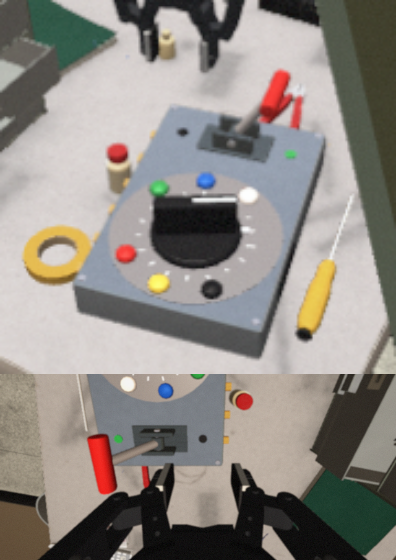

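The lever has not moved: its handle stands clear of the fingers, at about (275,90) in the scene crop, while the fingertips are at (150,50) and (208,60). I'll check both against the calibration.

Run:
```python
from h import *
f=eyes.grab_frame("scene");w=eyes.grab_frame("wrist")
print(manip.observe()["tool_pos"])
E=np.array(w["extrinsics"]);print(E.round(3))
for n,p in {"tcp":[593,-369,114],"handle":[493.2,-390.6,126],"knob":[507.2,-249.9,96],"pivot":[534,-382,64]}.items(): print(n,proj(f,p),proj(w,p))
# handle in scene and wrist by red mask; triangulate
t=cv2.imread("pics/top0.png")[:,:,::-1]
def red(im):
    hsv=cv2.cvtColor(np.ascontiguousarray(im),cv2.COLOR_RGB2HSV);m=cv2.inRange(hsv,np.array((0,140,90)),np.array((8,255,255)))
    return [(cv2.contourArea(c),cv2.minAreaRect(c)) for c in sorted(cv2.findContours(m,0,1)[0],key=cv2.contourArea)[-4:]]
for n,g in(("scene",f),("wrist",w)):
    for r in red(g["color"]): print(n,r)
```

```text
[ 592.98688735 -368.70955691  114.2911408 ]
[[ 9.80000e-01 -1.89000e-01 -6.30000e-02  5.76594e+02]
 [ 1.99000e-01  9.30000e-01  3.08000e-01 -2.90113e+02]
 [-0.00000e+00 -3.14000e-01  9.49000e-01  2.82269e+02]
 [ 0.00000e+00  0.00000e+00  0.00000e+00  1.00000e+00]]
tcp (np.float64(301.3726199515053), np.float64(179.3610579119151)) (np.float64(327.5058318285525), np.float64(235.29546466187438))
handle (np.float64(345.25343708260743), np.float64(183.252069767264)) (np.float64(162.96920269973756), np.float64(245.37784448282252))
knob (np.float64(307.93426975543287), np.float64(230.94597424767449)) (np.float64(222.27255097613505), np.float64(8.86934164860321))
pivot (np.float64(326.70656232884414), np.float64(200.78884044565626)) (np.float64(254.29435369369423), np.float64(209.98970379206088))
scene (21.5, ((354.6922607421875, 190.53846740722656), (2.7456259727478027, 13.335897445678711), 11.309932708740234))
scene (43.0, ((277.0, 255.0), (6.0, 8.0), 90.0))
scene (44.5, ((273.0, 209.5), (7.0, 8.0), 90.0))
scene (164.0, ((346.0773620605469, 184.20103454589844), (11.473411560058594, 23.86063575744629), 23.96249008178711))
wrist (0.0, ((181.0, 239.0), (0.0, 0.0), 0.0))
wrist (277.0, ((235.41586303710938, 265.658447265625), (34.428287506103516, 10.049875259399414), 84.2894058227539))
wrist (533.0, ((394.5000305175781, 143.99998474121094), (26.16295051574707, 26.16295051574707), 45.0))
wrist (2764.5, ((166.29998779296875, 245.09999084472656), (96.85945129394531, 32.86496353149414), 77.47119140625))
```

Run:
```python
from h import *
f=eyes.grab_frame("scene");w=eyes.grab_frame("wrist")
ex=np.array([.9797,.2,0]);T=np.array([593,-368.7,114.3])
out=[]
for g,(a,b,c,d),s in((f,(265,340,125,200),8),(w,(230,430,190,340),3)):
    im=cv2.resize(g["color"][c:d,a:b],None,fx=s,fy=s,interpolation=cv2.INTER_CUBIC)[:,:,::-1].copy()
    for sg in(-1,1):
        for h,col in((0,(0,0,255)),(10,(0,255,0)),(20,(255,0,0)),(30,(0,255,255))):
            u,v=proj(g,T+sg*25.5*ex+[0,0,h]);cv2.circle(im,(int((u+.5-a)*s),int((v+.5-c)*s)),4,col,2)
    out.append(cv2.copyMakeBorder(im,0,max(0,600-im.shape[0]),0,0,0)[:600])
cv2.imwrite("pics/c3.png",cv2.resize(np.hstack(out),(800,400)))
```

```text
(no output)
```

View pics/c3.png

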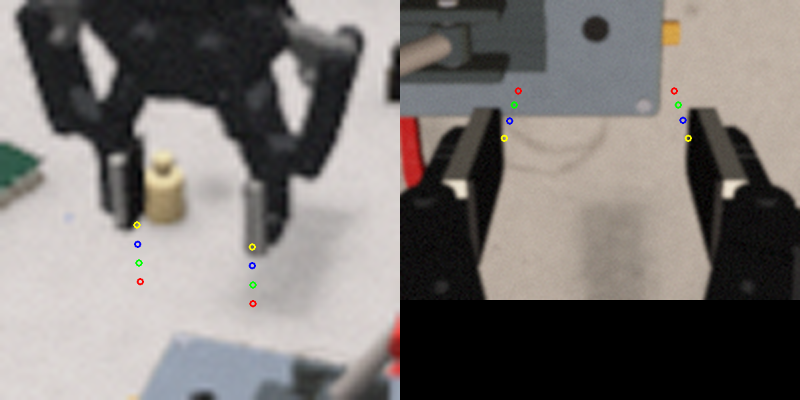

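The overlay shows the real fingertips near the yellow marks, about 30 mm above the reported TCP, so they passed over the handle at (345,184) in the scene view. I'll shut the fingers and check whether the offset depends on the opening.

move_arm(
  moves=[
    [[0, 0, 0], 0, 0],
    [[0, 0, 0], 0, 0],
    [[0, 0, 0], 0, 0],
    [[0, 0, 0], 0, 0],
    [[0, 0, 0], 0, 0],
    [[0, 0, 0], 0, 0],
    [[0, 0, 0], 0, 0],
    [[0, 0, 0], 0, 0],
  ],
)

```text
time_s: 7.38
tool_pos: [593.1, -368.7, 114.3]
orientation: [3.142, 0.0, 1.772]
ft_force: [0.3, -0.4, -0.2]
gripper_width: -0.3
grip_force: 0.0
```

Run:
```python
from h import *
f=eyes.grab_frame("scene");w=eyes.grab_frame("wrist");t=eyes.grab_frame("top")
T=manip.observe()["tool_pos"];print(T,manip.observe()["gripper_width"])
ey=np.array([-.2,.98,0])
out=[]
for g,(a,b,c,d),s in((f,(265,340,125,200),8),(w,(230,430,190,340),3)):
    im=cv2.resize(g["color"][c:d,a:b],None,fx=s,fy=s,interpolation=cv2.INTER_CUBIC)[:,:,::-1].copy()
    for sg in(-1,1):
        for h,col in((0,(0,0,255)),(10,(0,255,0)),(20,(255,0,0)),(30,(0,255,255))):
            u,v=proj(g,T+sg*11*ey+[0,0,h]);cv2.circle(im,(int((u+.5-a)*s),int((v+.5-c)*s)),4,col,2)
    out.append(cv2.copyMakeBorder(im,0,max(0,600-im.shape[0]),0,0,0)[:600])
cv2.imwrite("pics/c4.png",cv2.resize(np.hstack(out),(800,400)))
```

```text
[ 593.08293813 -368.65679061  114.25217127] -0.007211113569089267
```

View pics/c4.png

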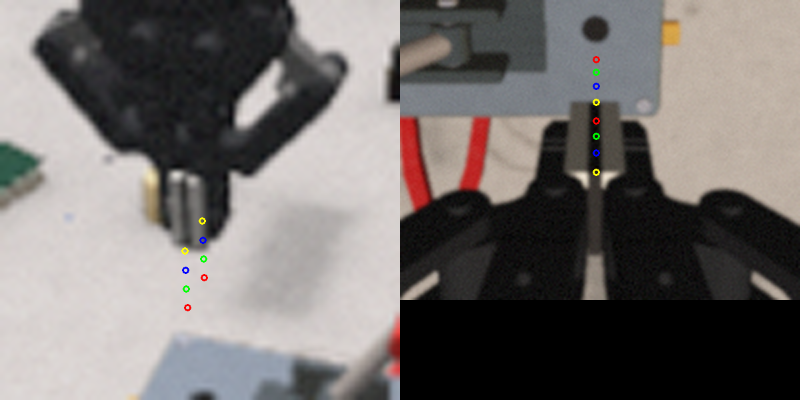

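With the fingers shut, both views put the true fingertips about 30 mm above the reported TCP. I'll allow for that by going back over the handle, straddling it and descending 30 mm further.

move_arm(
  moves=[
    [[0, 0, -15], 0, 60],
    [[0, -17, 0], 0, 60],
    [[0, -17, 0], 0, 60],
    [[0, -17, 0], 0, 60],
    [[0, -17, 0], 0, 60],
    [[0, -17, 0], 0, 60],
    [[0, -17, 0], 0, 60],
    [[0, 0, 0], 0, 60],
    [[0, 0, 0], 0, 60],
    [[0, 0, 10], 0, 60],
    [[0, 0, 10], 0, 60],
    [[0, 0, 10], 0, 60],
    [[0, 0, 10], 0, 60],
    [[0, 0, 10], 0, 60],
    [[0, 0, 0], 0, 60],
  ],
)

```text
time_s: 8.78
tool_pos: [492.0, -387.7, 76.0]
orientation: [-3.138, -0.004, 1.772]
ft_force: [-0.6, -0.1, 0.1]
gripper_width: 51.6
grip_force: 0.0
```

move_arm(
  moves=[
    [[0, 8, 0], 0, 60],
    [[0, 8, 0], 0, 60],
    [[0, 8, 0], 0, 60],
    [[0, 8, 0], 0, 60],
    [[0, 8, 0], 0, 60],
    [[0, 0, 0], 0, 60],
  ],
)

```text
time_s: 9.28
tool_pos: [534.8, -380.8, 79.7]
orientation: [3.139, 0.001, 1.773]
ft_force: [0.1, -0.4, 0.2]
gripper_width: 51.2
grip_force: 0.0
```

```bash
cat >> h.py <<'E'
def red(im,a=100):
    hsv=cv2.cvtColor(np.ascontiguousarray(im),cv2.COLOR_RGB2HSV);m=cv2.inRange(hsv,np.array((0,140,90)),np.array((8,255,255)))
    return [(cv2.contourArea(c),np.round(cv2.minAreaRect(c)[0],1)) for c in cv2.findContours(m,0,1)[0] if cv2.contourArea(c)>a]
def U(x,y,z): # unit frame -> world
    e=np.array([.9797,.2007]);n=np.array([-e[1],e[0]]);return [*(np.array([516.2,-294.])+x*e+y*n),z]
def lever(q): return U(75*np.sin(q-.6),-90,64+75*np.cos(q-.6))
E
python3 - <<'E'
from h import *
f=eyes.grab_frame("scene");w=eyes.grab_frame("wrist")
print(red(f["color"],20),red(w["color"],200))
for q in(0,.3,.6,.9,1.2): print(q,np.round(proj(f,lever(q)),1),np.round(proj(w,lever(q)),1))
E
```

```text
[(43.0, array([277. , 254.5])), (44.5, array([273. , 209.5])), (22.0, array([354.7, 190.5])), (44.0, array([345.5, 189. ])), (99.0, array([333.6, 178.5])), (52.0, array([289.5,  84.5]))] [(4390.5, array([301.5, 286.9])), (716.0, array([493. , 150.5]))]
0 [345.4 183.3] [243.3 278.1]
0.3 [336.7 178.2] [280.6 290.2]
0.6 [327.  175.1] [328.  294.7]
0.9 [317.4 174.5] [375.3 290. ]
1.2 [308.9 176.3] [412.3 277.8]
```

The lever is now moving, at about 0.4 rad. I'll keep pushing to the rear stop.

move_arm(
  moves=[
    [[0, 8, 0], 0, 60],
    [[0, 8, 0], 0, 60],
    [[0, 8, 0], 0, 60],
    [[0, 8, 0], 0, 60],
    [[0, 8, 0], 0, 60],
    [[0, 8, 0], 0, 60],
    [[0, 4, 0], 0, 60],
    [[0, 0, 0], 0, 60],
  ],
)

```text
time_s: 10.05
tool_pos: [584.1, -370.3, 78.9]
orientation: [-3.141, -0.0, 1.773]
ft_force: [-1.3, 0.5, -0.4]
gripper_width: 51.4
grip_force: 0.5
```

move_arm(
  moves=[
    [[0, 2, 0], 0, 60],
    [[0, 2, 0], 0, 60],
    [[0, 2, 0], 0, 60],
    [[0, 0, 0], 0, 60],
    [[0, 0, 0], 0, 60],
  ],
)

```text
time_s: 10.47
tool_pos: [585.0, -370.0, 78.6]
orientation: [-3.134, -0.002, 1.772]
ft_force: [-10.5, -1.3, 0.4]
gripper_width: 51.4
grip_force: 4.7
```

Run:
```python
from h import *
f=eyes.grab_frame("scene");w=eyes.grab_frame("wrist")
print(manip.observe()["ft_force"],red(f["color"],20),red(w["color"],200))
for q in(0.9,1.,1.1,1.2): print(q,np.round(proj(f,lever(q)),1),np.round(proj(w,lever(q)),1))
```

```text
[-10.26135432  -2.32305906   1.35619415] [(43.0, array([277., 255.])), (45.0, array([273. , 209.5])), (42.5, array([345.5, 189. ])), (115.0, array([308.8, 176.2]))] [(3715.5, array([307. , 278.5])), (744.0, array([418., 151.]))]
0.9 [317.4 174.5] [262.6 291.1]
1.0 [314.4 174.9] [278.6 287.8]
1.1 [311.5 175.5] [293.6 283.8]
1.2 [308.9 176.3] [307.3 279.1]
```

The isolator is at the rear stop: the handle pixels match 1.2 rad and the reaction is 10 N. I'll back off, rise and turn the tool for the knob.

move_arm(
  moves=[
    [[0, -8, 0], 0, 60],
    [[0, -8, 0], 0, 60],
    [[0, 0, 0], 0, 60],
    [[0, 0, -25], 0, 60],
    [[0, 0, -25], 0, 60],
    [[0, 0, -25], 0, 60],
    [[0, 0, -25], 0, 60],
    [[0, 0, 0], 0, 60],
  ],
)

```text
time_s: 11.23
tool_pos: [576.8, -374.3, 186.1]
orientation: [3.132, 0.009, 1.772]
ft_force: [0.3, 0.5, 1.7]
gripper_width: 51.2
grip_force: 0.0
```

move_arm(
  moves=[
    [[0, 0, 0], 0.1, 60],
    [[0, 0, 0], 0.1, 60],
    [[0, 0, 0], 0.1, 60],
    [[0, 0, 0], 0.1, 60],
    [[0, 0, 0], 0.1, 60],
    [[0, 0, 0], 0.1, 60],
    [[0, 0, 0], 0.1, 60],
    [[0, 0, 0], 0.1, 60],
    [[0, 0, 0], 0.1, 60],
    [[0, 0, 0], 0.1, 60],
    [[0, 0, 0], 0.12, 60],
    [[0, 0, 0], 0.12, 60],
    [[0, 0, 0], 0, 60],
    [[0, 0, 0], 0, 60],
  ],
)

```text
time_s: 12.4
tool_pos: [573.8, -372.5, 179.1]
orientation: [3.141, -0.001, 0.535]
ft_force: [0.1, -1.3, -0.2]
gripper_width: 51.1
grip_force: 0.0
```

```bash
cat >> h.py <<'E'
def pointer(f,rng=40):
    """bar stripe/nose whites near the knob, as azimuths (deg) from the axis"""
    A=np.array([507.2,-249.9]);hsv=cv2.cvtColor(np.ascontiguousarray(f["color"]),cv2.COLOR_RGB2HSV)
    m=cv2.inRange(hsv,np.array((0,0,165)),np.array((180,50,255)));vs,us=np.nonzero(m);o=[]
    P=np.array([plane(f,u,v,96)[:2] for u,v in zip(us,vs) if abs(u-proj(f,[*A,96])[0])<120 and abs(v-proj(f,[*A,96])[1])<120])
    if not len(P): return None
    r=np.hypot(*(P-A).T);P=P[(r<37)]
    d=P.mean(0)-A;vx=cv2.fitLine(P.astype(np.float32),cv2.DIST_HUBER,0,.01,.01).ravel()
    return len(P),P.mean(0).round(1),np.degrees(np.arctan2(d[1],d[0]))%360,np.degrees(np.arctan2(vx[1],vx[0]))%180
E
python3 - <<'E'
from h import *
for n in("scene","wrist","top"):
    f=eyes.grab_frame(n);print(n,pointer(f), red(f["color"],20) if n=="scene" else "")
s=manip.observe();print(s["tool_pos"],s["orientation"],s["q"])
y=s["orientation"][2];d=np.array([507.2,-249.9])-s["tool_pos"][:2]
print("tool shift",d@[np.cos(y),np.sin(y)],d@[np.sin(y),-np.cos(y)])
E
```

```text
scene (195, array([ 511.6, -265.9]), np.float64(285.33517803697487), np.float32(7.6976023)) [(43.0, array([277., 255.])), (44.5, array([273. , 209.5])), (22.0, array([354.7, 190.5])), (39.5, array([345.5, 189. ])), (120.0, array([308.8, 175.9]))]
wrist (320, array([ 494.6, -251.9]), np.float64(189.22855751158784), np.float32(61.12763)) 
top (4, array([ 477. , -267.3]), np.float64(209.98416791077224), np.float32(28.593962)) 
[ 573.63539665 -372.60293291  179.21977573] [ 3.14152005e+00 -3.66329034e-04  5.33645979e-01] [-5.93020729e-01  5.07844800e-01  1.32632354e+00  3.10310615e-04
  1.30720136e+00  4.44048813e-01]
tool shift 5.2179086191345405 -139.4361685598343
```

move_arm(
  moves=[
    [[1, -28, 0], 0, 60],
    [[1, -28, 0], 0, 60],
    [[1, -28, 0], 0, 60],
    [[1, -28, 0], 0, 60],
    [[1.2, -27.4, 0], 0, 60],
    [[0, 0, 0], 0, 60],
    [[0, 0, 20], 0, 60],
    [[0, 0, 20], 0, 60],
    [[0, 0, 20], 0, 60],
    [[0, 0, 20], 0, 60],
    [[0, 0, 0], 0, 60],
  ],
)

```text
time_s: 13.47
tool_pos: [505.1, -248.9, 95.7]
orientation: [-3.135, 0.004, 0.533]
ft_force: [-0.3, 0.2, -0.6]
gripper_width: 51.2
grip_force: 0.0
```

Run:
```python
from h import *
s=manip.observe();T=s["tool_pos"];y=s["orientation"][2];print(T,y)
ty=np.array([np.sin(y),-np.cos(y),0]);out=[]
for n,(a,b,c,d),s in(("scene",(265,355,180,270),6.667),("wrist",(160,480,100,400),2)):
    g=eyes.grab_frame(n);im=cv2.resize(g["color"][c:d,a:b],None,fx=s,fy=s,interpolation=cv2.INTER_CUBIC)[:,:,::-1].copy()
    if n=="wrist":
        for z in(96,):
            for p in ([507.2,-249.9,z],):
                u,v=proj(g,p);cv2.circle(im,(int((u+.5-a)*s),int((v+.5-c)*s)),4,(0,0,255),2)
    out.append(cv2.resize(im,None,fx=600/im.shape[0]*.66,fy=600/im.shape[0]*.66))
cv2.imwrite("pics/c5.png",np.hstack(out)[:, :800])
```

```text
[ 505.09715715 -248.93537737   95.67335938] 0.5327374109295575
```

View pics/c5.png

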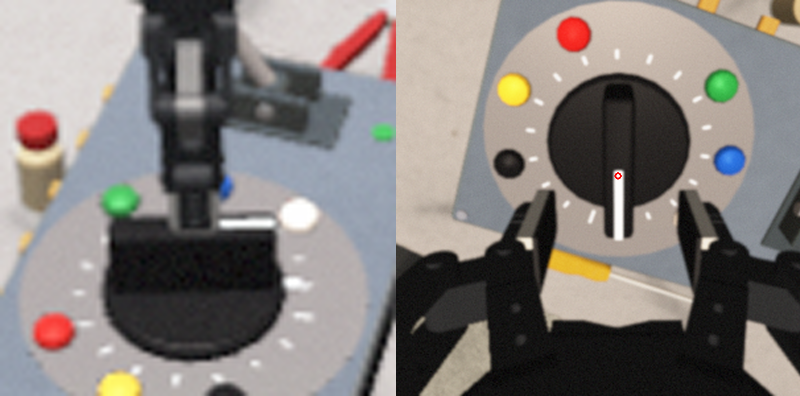

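The bar is centred between the fingers at column 618 and parallel to the pads, and the predicted axis falls at (618,176), the inner end of the stripe. I'll go down and close.

move_arm(
  moves=[
    [[0, 0, 12], 0, 60],
    [[0, 0, 12], 0, 60],
    [[0, 0, 10], 0, 60],
    [[0, 0, 8], 0, 60],
    [[0, 0, 7], 0, 60],
    [[0, 0, 7], 0, 60],
    [[0, 0, 5], 0, 60],
    [[0, 0, 0], 0, 60],
    [[0, 0, 0], 0, 60],
  ],
)

```text
time_s: 14.32
tool_pos: [507.3, -249.8, 38.1]
orientation: [-3.141, 0.0, 0.532]
ft_force: [0.7, -0.6, -0.1]
gripper_width: 51.0
grip_force: 0.0
```

move_arm(
  moves=[
    [[0, 0, 0], 0, 40],
    [[0, 0, 0], 0, 25],
    [[0, 0, 0], 0, 10],
    [[0, 0, 0], 0, 0],
    [[0, 0, 0], 0, 0],
    [[0, 0, 0], 0, 0],
    [[0, 0, 0], 0, 0],
    [[0, 0, 0], 0, 0],
  ],
  force=50,
)

```text
time_s: 14.98
tool_pos: [507.4, -249.8, 38.8]
orientation: [3.141, -0.0, 0.532]
ft_force: [-1.6, 1.1, 5.2]
gripper_width: 15.3
grip_force: 50.3
```

move_arm(
  moves=[
    [[0, 0, 0], -0.08, 0],
    [[0, 0, 0], -0.08, 0],
    [[0, 0, 0], -0.08, 0],
    [[0, 0, 0], -0.08, 0],
    [[0, 0, 0], -0.08, 0],
    [[0, 0, 0], -0.08, 0],
    [[0, 0, 0], -0.08, 0],
    [[0, 0, 0], -0.08, 0],
    [[0, 0, 0], -0.08, 0],
    [[0, 0, 0], -0.08, 0],
    [[0, 0, 0], -0.08, 0],
    [[0, 0, 0], -0.08, 0],
    [[0, 0, 0], -0.08, 0],
    [[0, 0, 0], -0.08, 0],
    [[0, 0, 0], -0.08, 0],
    [[0, 0, 0], -0.08, 0],
    [[0, 0, 0], -0.08, 0],
    [[0, 0, 0], -0.052, 0],
    [[0, 0, 0], 0, 0],
    [[0, 0, 0], 0, 0],
  ],
)

```text
time_s: 16.65
tool_pos: [508.0, -249.9, 38.8]
orientation: [3.14, 0.001, 1.943]
ft_force: [-0.3, 1.7, 5.4]
gripper_width: 15.1
grip_force: 50.4
```

move_arm(
  moves=[
    [[0, 0, 0], 0, 20],
    [[0, 0, 0], 0, 30],
    [[0, 0, 0], 0, 45],
    [[0, 0, 0], 0, 60],
    [[0, 0, 0], 0, 60],
    [[0, 0, 0], 0, 60],
    [[0, 0, -20], 0, 60],
    [[0, 0, -20], 0, 60],
    [[0, 0, -20], 0, 60],
    [[0, 0, -20], 0, 60],
    [[0, 0, 0], 0, 60],
    [[0, 0, 0], 0, 60],
  ],
)

```text
time_s: 17.65
tool_pos: [507.8, -250.2, 119.1]
orientation: [3.14, 0.002, 1.944]
ft_force: [-0.2, 0.5, -0.5]
gripper_width: 51.2
grip_force: 0.0
```

Run:
```python
from h import *
g=eyes.grab_frame("wrist");f=eyes.grab_frame("scene");print(red(f["color"],20))
hsv=cv2.cvtColor(g["color"],cv2.COLOR_RGB2HSV)
m=cv2.inRange(hsv,np.array((105,120,60)),np.array((125,255,255)))
c=max(cv2.findContours(m,0,1)[0],key=cv2.contourArea);M=cv2.moments(c);b=plane(g,M["m10"]/M["m00"],M["m01"]/M["m00"],54)
A=np.array([507.2,-249.9]);print("blue",b,cv2.contourArea(c),np.degrees(np.arctan2(*(b[:2]-A)[::-1]))%360)
m=cv2.inRange(hsv,np.array((0,0,185)),np.array((180,50,255)))
for c in cv2.findContours(m,0,1)[0]:
    if cv2.contourArea(c)>60:
        r=cv2.minAreaRect(c);P=np.array([plane(g,u,v,96)[:2] for u,v in c[:,0]],np.float32);l=cv2.fitLine(P,cv2.DIST_HUBER,0,.01,.01).ravel();d=P.mean(0)-A
        print(r,P.mean(0),np.degrees(np.arctan2(l[1],l[0]))%180,np.degrees(np.arctan2(d[1],d[0]))%360)
im=g["color"][:,:,::-1];cv2.imwrite("pics/c6.png",im)
```

```text
[(42.0, array([277., 255.])), (45.0, array([273. , 209.5])), (22.0, array([354.7, 190.5])), (40.0, array([345.5, 189. ]))]
blue [ 532.78496915 -314.48504739   54.        ] 194.5 291.6106899692058
((439.0, 364.5), (39.0, 26.0), 90.0) [ 650.8824 -345.2057] 136.65099 326.4433614171531
((285.0, 256.0), (16.0, 8.0), 90.0) [ 487.44202 -289.00223] 112.04641 243.19296466443814
((327.0, 241.5), (47.0, 4.0), 90.0) [ 513.3419  -265.44196] 111.60562 291.5630967301514
((198.69436645507812, 241.4875030517578), (6.035790920257568, 77.26219177246094), 2.337306022644043) [ 423.09756 -300.7225 ] 99.33823 211.14427027770097
((220.1967315673828, 185.83604431152344), (10.864289283752441, 27.703937530517578), 5.19442892074585) [ 427.66177 -252.56303] 106.673965 181.9176142568246
((461.0, 179.0), (30.0, 28.0), 90.0) [ 583.06104 -186.59213] 109.6859 39.84581436649922
((223.3597412109375, 157.26219177246094), (6.957187175750732, 26.282705307006836), 6.340191841125488) [ 424.3295  -232.52206] 104.85154 168.15669017410892
((346.76922607421875, 129.6538543701172), (106.09883880615234, 49.61738204956055), 11.309932708740234) [ 495.65912 -187.67651] 14.421023 100.50751316847622
((171.10772705078125, 169.86033630371094), (59.96934509277344, 176.56466674804688), 8.285797119140625) [ 391.51706 -253.111  ] 85.763016 181.5899413297127
((170.80587768554688, 76.12352752685547), (11.171918869018555, 17.896764755249023), 12.52880859375) [ 380.2072  -194.36275] 98.70299 156.37898840864054
((260.1268310546875, 59.93138885498047), (27.540029525756836, 33.10274887084961), 43.15238952636719) [ 431.489   -163.98927] 73.14944 131.38892516037538
((479.23822021484375, 13.149467468261719), (128.93414306640625, 41.052730560302734), 25.76932716369629) [544.05676 -96.1761 ] 11.602803 76.51729739736861
((412.68035888671875, 121.66166687011719), (309.46307373046875, 250.13316345214844), 35.477745056152344) [ 553.8733  -158.71552] 163.66013 62.894108181294484
```

View pics/c6.png

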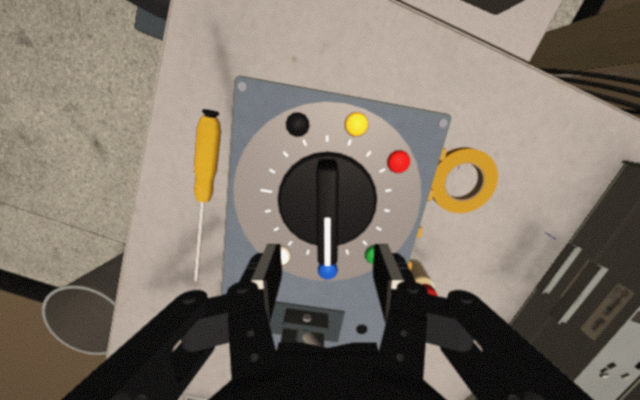

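The pointer's stripe (327,241) lines up with the blue cap (328,271). They measure 291.6° and 291.6°, so the knob is done. Next I'll bring the lever back.

move_arm(
  moves=[
    [[0, 0, -20], 0, 60],
    [[0, 0, -20], 0, 60],
    [[0, 0, -20], 0, 60],
    [[0, 0, 0], 0.086, 60],
    [[0, 0, 0], 0.085, 60],
    [[0, 0, 0], 0, 60],
    [[-27, 8.4, 0], 0, 60],
    [[-27, 8.4, 0], 0, 60],
    [[-27, 8.4, 0], 0, 60],
    [[-27, 8.4, 0], 0, 60],
    [[-27, 8.4, 0], 0, 60],
    [[0, 0, 0], 0, 60],
    [[0, 0, 0], 0, 60],
  ],
)

```text
time_s: 18.83
tool_pos: [575.1, -374.3, 175.7]
orientation: [-3.139, -0.003, 1.773]
ft_force: [0.3, 0.8, -0.6]
gripper_width: 51.1
grip_force: 0.0
```

move_arm(
  moves=[
    [[0, 0, 20], 0, 60],
    [[0, 0, 20], 0, 60],
    [[0, 0, 20], 0, 60],
    [[0, 0, 15], 0, 60],
    [[0, 0, 15], 0, 60],
    [[0, 0, 10], 0, 60],
    [[0, 0, 0], 0, 60],
    [[0, 0, 0], 0, 60],
  ],
)

```text
time_s: 19.5
tool_pos: [575.1, -372.9, 77.9]
orientation: [-3.141, -0.001, 1.774]
ft_force: [0.2, -0.6, 0.0]
gripper_width: 51.4
grip_force: 0.0
```

move_arm(
  moves=[
    [[0, -8, 0], 0, 60],
    [[0, -8, 0], 0, 60],
    [[0, -8, 0], 0, 60],
    [[0, -8, 0], 0, 60],
    [[0, -8, 0], 0, 60],
    [[0, -8, 0], 0, 60],
    [[0, -8, 0], 0, 60],
    [[0, -8, 0], 0, 60],
    [[0, -8, 0], 0, 60],
    [[0, -8, 0], 0, 60],
    [[0, -8, 0], 0, 60],
    [[0, 0, 0], 0, 60],
  ],
)

```text
time_s: 20.5
tool_pos: [487.0, -391.4, 77.9]
orientation: [-3.139, -0.001, 1.772]
ft_force: [0.1, 0.8, 0.5]
gripper_width: 51.3
grip_force: 0.0
```

move_arm(
  moves=[
    [[0, -2, 0], 0, 60],
    [[0, -2, 0], 0, 60],
    [[0, -2, 0], 0, 60],
    [[0, -2, 0], 0, 60],
    [[0, -2, 0], 0, 60],
    [[0, 0, 0], 0, 60],
    [[0, 0, 0], 0, 60],
  ],
)

```text
time_s: 21.08
tool_pos: [483.9, -393.2, 79.6]
orientation: [3.133, 0.003, 1.772]
ft_force: [11.1, 4.1, 0.9]
gripper_width: 51.1
grip_force: 4.8
```

The lever is on the front stop with an 11 N reaction. I'll back off, rise and move clear for a final look.

move_arm(
  moves=[
    [[0, 8, 0], 0, 60],
    [[0, 10, 0], 0, 60],
    [[0, 0, 0], 0, 60],
    [[0, 0, 0], 0, 60],
    [[0, 0, -25], 0, 60],
    [[0, 0, -25], 0, 60],
    [[0, 0, -25], 0, 60],
    [[0, 0, -25], 0, 60],
    [[0, 0, -25], 0, 60],
    [[-30, 0, 0], 0, 60],
    [[-30, 0, 0], 0, 60],
    [[-30, 0, 0], 0, 60],
    [[-30, 0, 0], 0, 60],
    [[-30, 0, 0], 0, 60],
    [[-30, 0, 0], 0, 60],
    [[0, 0, 0], 0, 60],
    [[0, 0, 0], 0, 60],
  ],
)

```text
time_s: 22.5
tool_pos: [532.1, -567.2, 201.1]
orientation: [-3.14, -0.003, 1.771]
ft_force: [0.2, 0.7, 0.7]
gripper_width: 51.4
grip_force: 0.0
```

Run:
```python
from h import *
f=eyes.grab_frame("scene");t=eyes.grab_frame("top");print(manip.observe()["tool_pos"],red(f["color"],20),red(t["color"],20))
for q in(0,.05,.1,.2): print(q,np.round(proj(f,lever(q)),1),np.round(proj(t,lever(q)),1))
a=cv2.imread("pics/top0.png")[100:300,180:440];b=t["color"][100:300,180:440,::-1];c=f["color"][130:330,220:400,::-1]
cv2.imwrite("pics/c7.png",cv2.resize(np.hstack([b,c]),None,fx=1.8,fy=1.8,interpolation=cv2.INTER_CUBIC))
```

```text
[ 532.65908207 -565.3903272   202.69199046] [(43.0, array([277., 255.])), (41.0, array([273. , 209.5])), (20.5, array([354.6, 190.5])), (149.0, array([346.4, 184.5])), (50.5, array([288. ,  85.6])), (38.5, array([312.6,  73.9]))] [(51.0, array([242., 193.])), (66.0, array([298.5, 152.5])), (192.5, array([505.5,  31.5])), (174.0, array([613.6,  22.3]))]
0 [345.4 183.3] [340.  212.9]
0.05 [344.1 182.3] [339.7 211.1]
0.1 [342.7 181.4] [339.3 209.2]
0.2 [339.8 179.7] [338.6 205.4]
```

View pics/c7.png

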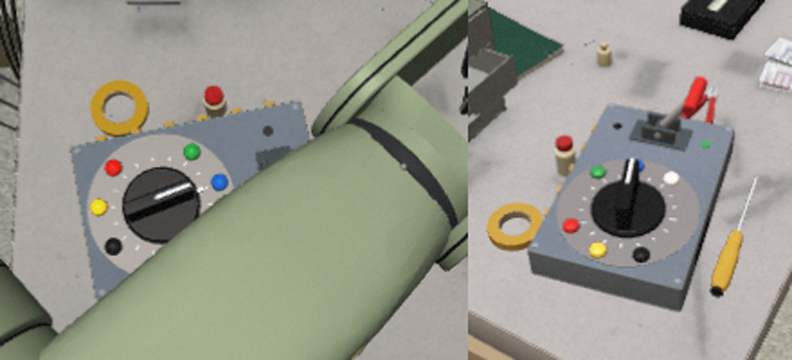

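The final views show the pointer on the blue cap (219,182 in the crop). The handle is at (346.4,184.5) in the full scene view, where the front stop projects to (345.4,183.3). The tape, vial, driver and cutters look unmoved.

```bash
python3 -c "
from plant import hand_in
print(hand_in())"
```

```text
the job is handed in; nothing more can be done
None
```

The job is handed in: the lever went to the rear stop, the knob turned about 81° anticlockwise onto the blue cap, and the lever is back on the front stop; the last pictures show nothing around the unit visibly moved.

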